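# Open the terminals of the tripped breaker

## Robot

A 6-joint arm with a two-finger parallel gripper is mounted at the origin on the work surface. World frame = base frame: x ahead of the robot, y to its left, z up, the work surface at z = 0. Lengths are in mm, angles in rad, forces in N, time in s.
With the tool pointing down it reaches from about 325 to 900 mm from the base axis. Payload 3.5 kg.
Tool frame: the origin (TCP) lies on the centre line of the jaws, within the pads' length; the fingertips stand manip.tip_reach ahead of it and the grasp point (between the pads) lies 6 mm ahead of it (manip.tip_reach is the distance from the TCP to the fingertips, in mm); z points along the fingers, y is the line along which they close (so a half turn about z gives the same grasp; the last joint's range is limited). The gripper opens to 85 mm and grips with 20 to 120 N. Pads are 22 mm wide; open, the fingers measure 114 mm over their backs; the gripper's body (76 mm by 85 mm) begins 54 mm behind the grasp point. The pads swing forward as they close: fully open they stand 13 mm farther back than shut.
Start: joints at [1.201, 0.276, -0.026, 1.268, 0, 1.467], TCP at [164.785, 602.883, 256.313] pointing down, gripper open.
Joint ranges: [-3.12, 3.12], [-0.85, 1.88], [-1.08, 1.24], [-1.95, 2.15], [-1.57, 1.53], [-3.14, 3.14]. Speed limits (rad/s): [2.57, 2.57, 3.14, 3.14, 3.14, 3.14].

## Interface

Orientations are given as a rotation vector (axis times angle).
In Python, from cell import manip gives the robot as it stands.
- The arm moves only by the tool jog_arm, never from a script. Its argument "deltas" is a list of rows, each a list of 3 entries, a list of its own where there are three numbers: the turn, a rotation vector about the tool's x, y, z in rad, then the shift along the tool's x, y, z in cm, then the finger opening in cm, from 0 to 8.54. A call has 1 to 10 rows; each row shifts and turns the commanded pose from where the row before left it, along the tool's axes as they then stand; what a row does not reach is not made up. A row lasts 1/8 s, in which the tool goes at most 62.5 mm and 10.7 degrees, less where a joint would pass 70% of its speed; a pose out of reach is approached as far as the arm can. A call is refused whole if a number of a shift passes 6.25 or a number of a turn 0.188, either way. A call with a gripper value outside its range is refused whole. The fingers move at their own pace and stop on an object; the grip force is fixed at half the most. Time passes only in rows, so rows that do not move let the fingers close. It gives the time, the measured TCP pose, the force, the opening and the grip force at its end, in the units of the state.
- manip.sense(): the state, without advancing time (a new reading comes with each control period).
- manip.snapshot(name): name is "side" or "top" or "wrist"; returns a dict with "color" (384x512x3 uint8, red, green, blue), "intrinsics" (3x3 intrinsics, pixels), "cam_to_world" (4x4, takes a point from camera to world coordinates); the wrist camera has in their place "T_tool_cam" (4x4, takes a point from camera to tool coordinates, whose origin is the TCP and whose axes are the flange's). Camera axes: x right, y up, looking along -z (the intrinsics and any distortion apply to the point x, -y, -z); pixel columns grow to the right and rows downward; lengths in mm; the calibration is good to about 2 mm. A picture is of the moment at which its call begins: read the wrist's pose just before it. There is no depth.
- manip.hand_in(): hands the job in; it is judged then, once.
The state is a dict: "t": time; "q": joint angles; "qd": joint speeds; "joint_torque": joint torques, N m; "tcp_pos": TCP position; "ee_rot": TCP orientation; "ft_force": force on the tool from outside, world axes, zero at the start; "wrist_torque": the same for the moment, N m; "grip_width": finger opening in mm; "finger_force": force on a finger pad.
Only numpy, scipy, OpenCV 4.12 (cv2) and the standard library are available. Lean on these libraries where they do the work, as an engineer would, in place of code of your own. Each camera call takes 0.05 s, during which the arm holds its last target. There are 200 camera calls.

## Task

The breaker board lies on its back on the shelf for fault finding, and one of its three breakers has tripped: its handle has fallen over towards the terminal covers while the other two still lean away from them. Turn aside the swing tab that holds that breaker's terminal cover, lift the cover out and set it down, without dropping it, flat and rib up in the steel parts tray. Leave all breaker handles as you found them, the other two covers in place under their tabs, and the torch, tub and screwdriver where they are.

Things in the scene. Friction and masses are not known exactly. Their poses are not given: they have to be found in the camera images.
- board: White breaker board 250 (x) x 345 (y) x 90 mm, fixed, lying on its back. Origin: centre of underside; +x to its top edge (away from the robot within 0.25 rad), +y left. Level front panel at z = 90. Bays at y = +100 left, 0 mid, -100 right; in each a swing tab (pivot x = -100), a terminal cover (centre x = -32) and a breaker (centre x = +60). Breaker noses rise 6 mm over the panel, handles about 21.
- cover_left: Grey terminal cover of the left bay, loose, about 90 g, plate 100 (x) x 80 (y) x 5 mm. Origin: centre of underside, z up. An upright grip rib runs along y over its centre: 12 mm thick (x), 50 long, top 25 mm above the origin. It lies on a ledge in an opening with 2 mm play all round, top flush with the panel, held down by its tab.
- tab_left (a joint): Angle of the left bay's steel swing tab, rad: 0 = pointing to board +x, across the cover's edge; + turns the free end to board +y, - to -y, limits +-1.75, clear of the cover beyond 1.3. Stiff (0.04 N m), stays put. Flat tongue 14 wide, 4 thick, from 9 mm behind the pivot to 38 mm ahead; on it along its length a thumb rib 8 thick, 16 high, 6 to 36 mm from the pivot.
- tab_left_pivot (a point): Pivot of the left tab, at the tab's underside, 2 mm above the panel (rib top 20 mm above this point), 18 mm from the cover's near edge. Its x axis points along the tab to the free end.
- seat_left (a point): Where the underside centre of the left cover lies when in its opening (board frame x = -32, y = 100, z = 85 mm).
- cover_mid: The same kind of cover in the mid bay (see cover_left).
- tab_mid (a joint): The same for the tab of the mid bay (see tab_left).
- tab_mid_pivot (a point): Pivot of the mid bay's tab (see tab_left_pivot).
- seat_mid (a point): Where the underside centre of the mid cover lies when in its opening (board frame x = -32, y = 0, z = 85 mm).
- cover_right: The same kind of cover in the right bay (see cover_left).
- tab_right (a joint): The same for the tab of the right bay (see tab_left).
- tab_right_pivot (a point): Pivot of the right bay's tab (see tab_left_pivot).
- seat_right (a point): Where the underside centre of the right cover lies when in its opening (board frame x = -32, y = -100, z = 85 mm).
- handle_a (a joint): Handle of one breaker, rad: near 0 = on, leaning to the board's top edge (board +x); near 1.5 = tripped, leaning towards the terminal cover (board -x). Its free end swings 25 mm from its axis and moves 34 mm between the two.
- handle_a_end (a point): Middle of the free end edge of handle_a, a black bar 48 mm wide (along board y), 7 mm thick, on the white nose (45 x 54 mm) of one of three alike three-pole breakers fixed in the board. Which bay it is in varies: it belongs to the tab and cover at the same y in the board's frame (within 5 mm). Board frame: x about +77 when on, +43 when tripped, z about 109 mm.
- handle_b (a joint): Handle of another breaker (see handle_a).
- handle_b_end (a point): The same for handle_b (see handle_a_end).
- handle_c (a joint): Handle of another breaker (see handle_a).
- handle_c_end (a point): The same for handle_c (see handle_a_end).
- tray: Open steel parts tray, loose, 0.8 kg, outside 176 (x) x 156 (y) x 28 mm high, walls and floor 3 mm; origin: centre of its underside. It stands on the shelf to the left or the right of the board.
- torch: White torch, about 170 mm long (x), 44 mm thick, lying on the shelf on the side of the board away from the tray; bystander. Origin under its middle.
- tub: Clear parts tub with a white twist cap, about 90 mm across, 78 mm high, standing beyond the board's left side; bystander. Origin: centre of its underside.
- screwdriver: Yellow-handled screwdriver lying beyond the board's right side; bystander. Origin under it, x along its shaft.
There are look-alikes about, which are no part of the job. What is shaped like the cover_mid but yellow is not meant.

How it is judged:
By the outcome, as a careful person would: the job done as asked, in the order asked, and still so for the second after the job is handed in, with the robot touching nothing.
It also fails if it takes over 54 s, if anything falls off the work surface, if the arm or the gripper's body presses on something with over 40 N, if the wrist force passes 120 N, or if a joint passes its speed limit or range.

## Working session

There is one attempt and no reset: what is moved stays moved. The work goes in short steps, Python scripts to look and compute and a tool call to move; the robot and the scene stay as the last step left them, time stands still between calls to the robot, and variables do not carry over. Pictures are saved under pics/ and viewed, at most 11 in all, crops included, and the job is handed in when it is done.

Besides the shell and the picture viewer there is one more tool, called after "Emit:" as name([rows], argument=value, ...), one row to a line, values as JSON. jog_arm: Moves the arm, as the interface text tells. Its arguments: {"type":"object","properties":{"deltas":{"type":"array","items":{"type":"array"}}},"required":["deltas"]}

```bash
mkdir -p pics; ls; python3 - <<'E'
from cell import manip
import cv2,numpy as np,pickle
s=manip.sense();print({k:np.round(v,3).tolist() for k,v in s.items()},manip.tip_reach)
d={}
for n in("top","side"):
    d[n]=manip.snapshot(n);cv2.imwrite(f"pics/{n}0.png",cv2.cvtColor(d[n]["color"],cv2.COLOR_RGB2BGR))
    print(n,{k:(np.round(v,3).tolist()) for k,v in d[n].items() if k!="color"})
pickle.dump(d,open("d0.pkl","wb"))
w=manip.snapshot("wrist");print(np.round(w["T_tool_cam"],3).tolist(),w["intrinsics"],w.keys())
E
```

```text
pics
{'t': 0.0, 'q': [1.201, 0.277, -0.028, 1.268, 0.0, 1.467], 'qd': [-0.001, 0.0, 0.001, -0.001, 0.001, -0.001], 'joint_torque': [-0.001, -44.551, 29.52, 0.016, -0.0, -0.0], 'tcp_pos': [164.503, 602.193, 255.138], 'ee_rot': [-0.418, -3.113, 0.003], 'ft_force': [-0.537, -0.786, 0.404], 'wrist_torque': [-0.027, 0.016, -0.039], 'finger_force': 0.0, 'grip_width': 85.274} 25.0
top {'intrinsics': [[349.361, 0.0, 248.611], [0.0, 349.361, 189.832], [0.0, 0.0, 1.0]], 'cam_to_world': [[-0.021, 0.985, -0.17, 397.381], [-0.999, -0.028, -0.037, -23.539], [-0.042, 0.169, 0.985, 1057.082], [0.0, 0.0, 0.0, 1.0]]}
side {'intrinsics': [[461.276, 0.0, 259.741], [0.0, 461.276, 187.393], [0.0, 0.0, 1.0]], 'cam_to_world': [[0.892, 0.261, -0.37, 150.991], [-0.452, 0.519, -0.725, -837.198], [0.003, 0.814, 0.581, 741.744], [0.0, 0.0, 0.0, 1.0]]}
[[-0.001, 0.959, 0.284, 72.152], [1.0, 0.0, 0.001, -1.784], [0.001, 0.284, -0.959, -118.319], [0.0, 0.0, 0.0, 1.0]] [[278.49468786   0.         253.93675516]
 [  0.         278.49468786 188.48289248]
 [  0.           0.           1.        ]] dict_keys(['color', 'intrinsics', 'T_tool_cam'])
```

View pics/top0.png

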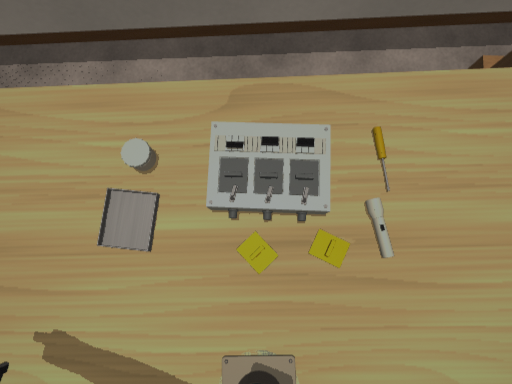

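View pics/side0.png

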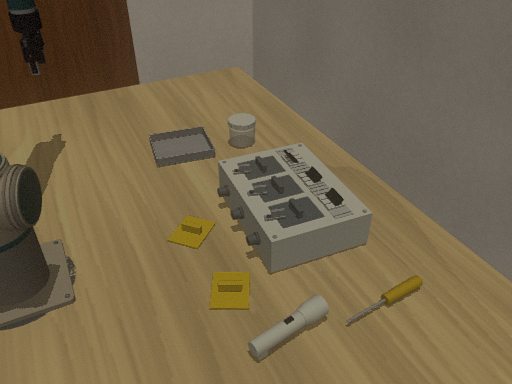

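Top view: board centred at about (270,167). Handles at (235,145), (270,141) and (305,142), covers at (233,175), (268,176) and (304,178), tray at (129,220). The yellow look-alike covers are at (257,252) and (330,248), and the tub is at (137,153). Next is a close crop of the handles.

```bash
cat > h.py <<'E'
import numpy as np,cv2,pickle
from scipy.spatial.transform import Rotation as R
def ray(K,T,u,v):
    d=np.array([(u-K[0,2])/K[0,0],-(v-K[1,2])/K[1,1],-1.]);return T[:3,3],T[:3,:3]@d
def onplane(K,T,u,v,z):
    o,d=ray(K,T,u,v);return o+d*(z-o[2])/d[2]
def proj(K,T,p):
    c=T[:3,:3].T@(np.asarray(p,float)-T[:3,3]);return np.array([K[0,2]+K[0,0]*c[0]/-c[2],K[1,2]-K[1,1]*c[1]/-c[2]])
def cam(d):return np.array(d["intrinsics"]),np.array(d["cam_to_world"])
def wcam(d,s):
    T=np.eye(4);T[:3,:3]=R.from_rotvec(s["ee_rot"]).as_matrix();T[:3,3]=s["tcp_pos"];return np.array(d["intrinsics"]),T@np.array(d["T_tool_cam"])
E
python3 - <<'E'
from h import *
d=pickle.load(open("d0.pkl","rb"))
a=d["top"]["color"][112:232,200:340][...,::-1];b=d["side"]["color"][140:275,210:370][...,::-1]
a=cv2.resize(a,(700,600)[:2],interpolation=cv2.INTER_CUBIC);cv2.imwrite("pics/tc.png",a)
b=cv2.resize(b,None,fx=4.4,fy=4.4,interpolation=cv2.INTER_CUBIC);cv2.imwrite("pics/sc.png",b)
E
```

```text
(no output)
```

View pics/tc.png

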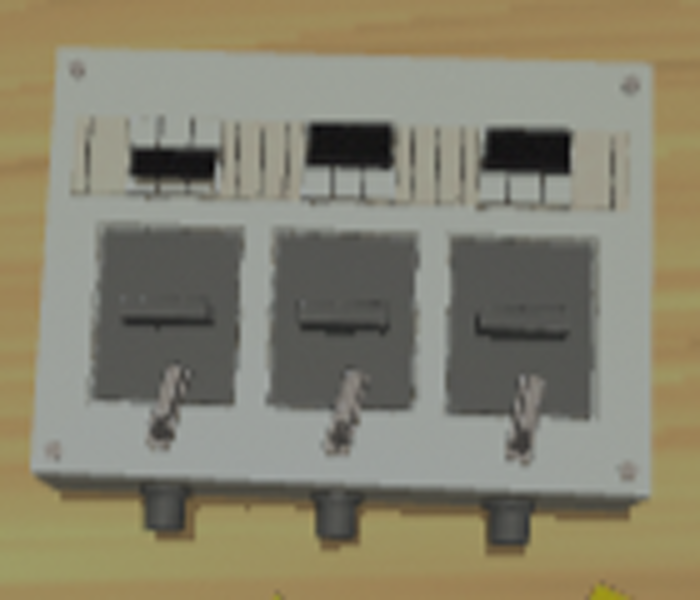

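View pics/sc.png

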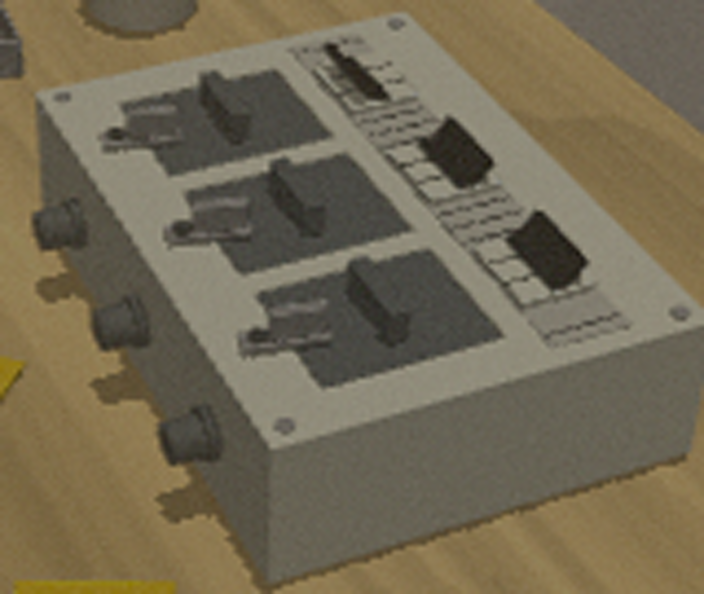

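The left breaker is the tripped one. In the top crop its bar sits low at (173,163), while the other two are at (350,145) and (527,151); the side crop agrees. So the target is the left grey cover, at about (233,175) in the full image. The candidates were the mid cover (268,176), the right cover (304,178), and the yellow pieces (257,252) and (330,248), and none of those match. Now I'll measure the board and tray.

```bash
python3 - <<'E'
from h import *
d=pickle.load(open("d0.pkl","rb"));K,T=cam(d["top"]);Ks,Ts=cam(d["side"])
f=lambda p:(200+(p[0]+.5)/5-.5,112+(p[1]+.5)/5-.5)
g=lambda p:(210+(p[0]+.5)/4.4-.5,140+(p[1]+.5)/4.4-.5)
P={}
for n,p in dict(TL=(57,47),TR=(652,65),BR=(643,497),BL=(33,471)).items(): P[n]=onplane(K,T,*f(p),90)
for n,p in dict(TL=(398,10),BR=(272,448),BL=(38,95),TR=(704,318)).items(): print(n,P[n].round(1),'side',onplane(Ks,Ts,*g(p),90).round(1))
print('w',np.linalg.norm(P['TL']-P['TR']),'h',np.linalg.norm(P['TL']-P['BL']),np.linalg.norm(P['TR']-P['BR']))
c=sum(P.values())/4; xa=P['TL']+P['TR']-P['BL']-P['BR'];print('c',c.round(1),'yaw',np.arctan2(xa[1],xa[0]), 'yaw2',[np.arctan2(*(-(P[a]-P[b])[[0,1]]*[-1,1])[::1]) for a,b in(('TL','TR'),('BL','BR'))])
for n,p,z in(('piv',(161,432),112),('pivlow',(161,432),96),('end',(175,368),112)):print(n,onplane(K,T,*f(p),z).round(1))
for n,p in(('coverL',[(97,222),(244,229),(235,405),(90,398)]),('rib',[(122,296),(213,300),(213,322),(122,322)])):print(n,[onplane(K,T,*f(q),90).round(0)[:2].tolist() for q in p])
# tray
im=d["top"]["color"];h=cv2.cvtColor(im,cv2.COLOR_RGB2HSV)
m=((h[...,1]<60)*255).astype(np.uint8);m[:180]=0;m[260:]=0;m[:,:90]=0;m[:,170:]=0
cs,_=cv2.findContours(m,0,2);k=max(cs,key=cv2.contourArea);r=cv2.minAreaRect(k);print(r,cv2.contourArea(k))
q=cv2.boxPoints(r);W=np.array([onplane(K,T,*x,28) for x in q]);print(W.round(1),W.mean(0),np.linalg.norm(np.diff(W,axis=0),axis=1))
E
```

```text
TL [771.4 118.9  90. ] side [767.8 122.7  90. ]
BR [ 498.8 -204.9   90. ] side [ 499.8 -207.8   90. ]
BL [522.2 133.2  90. ] side [521.8 131.9  90. ]
TR [ 747.8 -224.9   90. ] side [ 745.2 -220.5   90. ]
w 344.6012161915628 h 249.65793041174555 249.77825806350648
c [635.1 -44.4  90. ] yaw -0.06853362431873956 yaw2 [np.float64(3.072944803762786), np.float64(3.072587818224456)]
piv [539.  59. 112.]
pivlow [541.4  60.4  96. ]
end [574.5  50.8 112. ]
coverL [[665.0, 96.0], [658.0, 12.0], [557.0, 19.0], [563.0, 101.0]]
rib [[621.0, 82.0], [617.0, 30.0], [604.0, 31.0], [606.0, 82.0]]
((127.78033447265625, 218.927734375), (54.13235855102539, 60.59478759765625), 8.746162414550781) 3035.5
[[422.5 470.7  28. ]
 [602.7 451.8  28. ]
 [572.6 286.1  28. ]
 [395.1 309.4  28. ]] [498.22131193 379.48092798  28.        ] [181.17508789 168.4136964  179.01580475]
```

```bash
cat >> h.py <<'E'
def plan(p0,yaw0,p1,yaw1,n):
    "tool-down straight move in n rows; yaw = world angle of tool y; prints tool-frame rows (turn z, shift cm)"
    p0,p1=np.array(p0,float),np.array(p1,float);dy=(yaw1-yaw0)/n;out=[]
    for i in range(n):
        a=yaw0+dy*i;y=np.array([np.cos(a),np.sin(a),0]);z=np.array([0,0,-1.]);x=np.cross(y,z)
        s=(p1-p0)/n/10;out.append((round(-dy,3),[round(float(s@v),2) for v in(x,y,z)]))
    print(out)
def yaw(s):
    M=R.from_rotvec(s["ee_rot"]).as_matrix();return np.arctan2(M[1,1],M[0,1]),M[:,2]
E
python3 - <<'E'
from h import *
from cell import manip
s=manip.sense();print(yaw(s))
plan([164.8,602.9,256.3],yaw(s)[0],[572,85,256],-.0685,14)
E
```

```text
(np.float64(1.303982594255594), array([-6.38549422e-04, -1.67532318e-03, -9.99998393e-01]))
[(np.float64(0.098), [-3.78, -2.8, 0.0]), (np.float64(0.098), [-4.04, -2.42, 0.0]), (np.float64(0.098), [-4.25, -2.01, 0.0]), (np.float64(0.098), [-4.43, -1.59, 0.0]), (np.float64(0.098), [-4.56, -1.14, 0.0]), (np.float64(0.098), [-4.65, -0.69, 0.0]), (np.float64(0.098), [-4.7, -0.23, 0.0]), (np.float64(0.098), [-4.7, 0.23, 0.0]), (np.float64(0.098), [-4.66, 0.69, 0.0]), (np.float64(0.098), [-4.57, 1.14, 0.0]), (np.float64(0.098), [-4.43, 1.58, 0.0]), (np.float64(0.098), [-4.26, 2.01, 0.0]), (np.float64(0.098), [-4.04, 2.41, 0.0]), (np.float64(0.098), [-3.78, 2.8, 0.0])]
```

Emit:
jog_arm([
  [[0,0,0.098],[-3.8,-2.8,0],0],
  [[0,0,0.098],[-4.0,-2.4,0],0],
  [[0,0,0.098],[-4.25,-2.0,0],0],
  [[0,0,0.098],[-4.4,-1.6,0],0],
  [[0,0,0.098],[-4.55,-1.15,0],0],
  [[0,0,0.098],[-4.65,-0.7,0],0],
  [[0,0,0.098],[-4.7,-0.25,0],0],
  [[0,0,0.098],[-4.7,0.25,0],0],
  [[0,0,0.098],[-4.65,0.7,0],0],
  [[0,0,0.098],[-4.55,1.15,0],0],
])

```text
t: 1.4
tcp_pos: [455.8, 232.4, 256.1]
ee_rot: [-1.838, -2.547, 0.0]
ft_force: [1.0, 1.2, -0.1]
grip_width: -0.2
finger_force: 0.0
```

Emit:
jog_arm([
  [[0,0,0.098],[-4.4,1.6,0],0],
  [[0,0,0.098],[-4.25,2.0,0],0],
  [[0,0,0.098],[-4.0,2.4,0],0],
  [[0,0,0.098],[-3.8,2.8,0],0],
  [[0,0,0],[0,0,0],0],
  [[0,0,0],[0,0,0],0],
])

```text
t: 2.15
tcp_pos: [570.8, 86.6, 255.8]
ee_rot: [-2.294, -2.144, 0.001]
ft_force: [0.2, -0.4, 0.5]
grip_width: 0.1
finger_force: 0.0
```

```bash
python3 - <<'E'
from h import *
from cell import manip
s=manip.sense();w=manip.snapshot("wrist");pickle.dump((s,w),open("w1.pkl","wb"))
print(s["t"],s["tcp_pos"],yaw(s),s["grip_width"],s["q"])
cv2.imwrite("pics/w1.png",cv2.resize(w["color"][...,::-1],(768,576)))
K,T=wcam(w,s)
B=np.array([635.1,-44.4]);a=-.0685;bx=np.array([np.cos(a),np.sin(a)]);by=np.array([-bx[1],bx[0]])
for n,x,y,z in(('piv',-100,100,112),('seatribtop',-32,100,110),('cFL',18,140,90),('cNR',-82,60,90),('TL',125,172.5,90)):
    p=B+x*bx+y*by;print(n,p.round(1),(proj(K,T,[*p,z])*1.5).round(0))
E
```

```text
2.15 [570.76161675  86.56103461 255.8022084 ] (np.float64(-0.06783823959051438), array([-1.61996297e-03,  4.26688094e-04, -9.99998597e-01])) 0.1062793797478841 [ 3.83221490e-02  1.93531885e-01 -1.32829543e-01  1.24603733e+00
  4.88440106e-04  1.67695658e+00]
piv [542.2  62.2] [342. 310.]
seatribtop [610.   57.6] [443. 309.]
cFL [662.6  94. ] [514. 244.]
cNR [557.4  21.1] [370. 350.]
TL [771.6 119.1] [679. 196.]
```

View pics/w1.png

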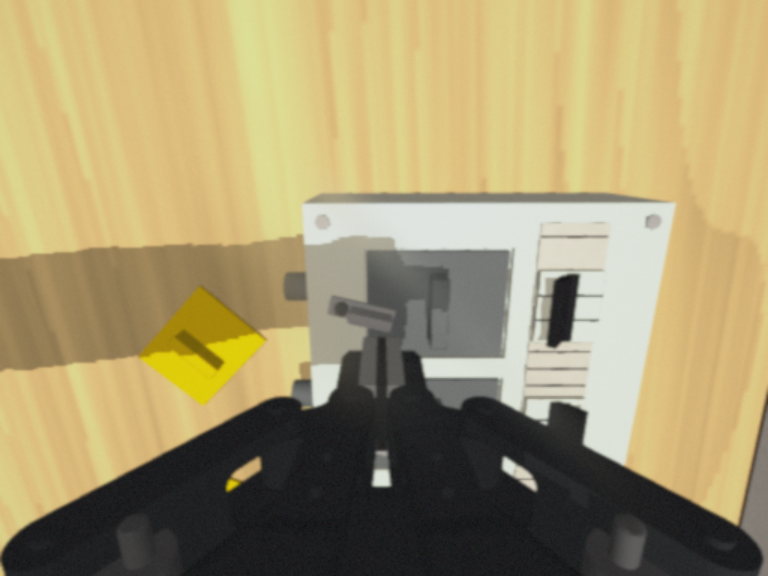

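The wrist view confirms the bay. The cover is at (440,305), the pivot at (341,309) and the tab points slightly to board −y. Predictions agree within about 3 mm. Next I'll descend with closed fingers on the tab's +y side and push it to −y.

Emit:
jog_arm([
  [[0,0,0],[0,0,4.35],0],
  [[0,0,0],[0,0,4.35],0],
  [[0,0,0],[0,0,4.35],0],
  [[0,0,0],[-0.9,0,0],0],
  [[0,0,0],[-0.9,0,0],0],
  [[0,0,0],[-0.9,0,0],0],
  [[0,0,0],[-0.8,-0.3,0],0],
  [[0,0,0],[-0.8,-0.4,0],0],
  [[0,0,0],[-0.8,-0.5,0],0],
  [[0,0,0],[0,0,0],0],
])

```text
t: 3.45
tcp_pos: [555.7, 35.1, 126.1]
ee_rot: [2.296, 2.142, -0.002]
ft_force: [0.4, -0.9, 0.7]
grip_width: -0.7
finger_force: 0.6
```

Emit:
jog_arm([
  [[0,0,0],[0.8,0.3,-1],0],
  [[0,0,0],[3,0,-5],0],
  [[0,0,0],[0,0,-5],0],
  [[0,0,0],[0,0,0],0],
])

```text
t: 3.95
tcp_pos: [564.7, 75.1, 241.2]
ee_rot: [2.29, 2.142, 0.011]
ft_force: [0.1, 0.0, -0.9]
grip_width: 0.3
finger_force: 0.0
```

```bash
python3 - <<'E'
from h import *
from cell import manip
s=manip.sense();w=manip.snapshot("wrist")
print(s["t"],s["tcp_pos"],yaw(s)[0])
cv2.imwrite("pics/w2.png",cv2.resize(w["color"][...,::-1],(768,576)))
E
```

```text
3.95 [564.73645311  75.14105591 241.23593286] -0.06659450803456432
```

View pics/w2.png

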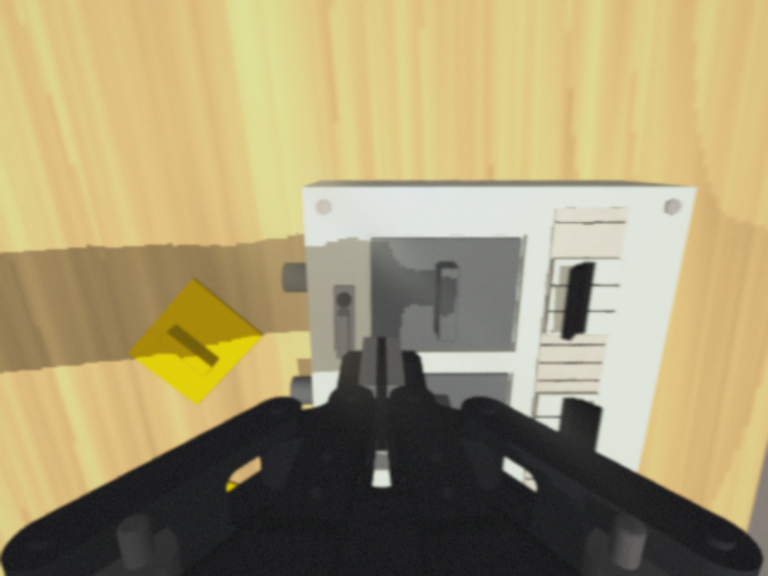

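The tab now points along board −y at (343,330), clear of the cover. I'll refine the rib position before grasping.

```bash
python3 - <<'E'
from h import *
from cell import manip
s=manip.sense();w=manip.snapshot("wrist");K,T=wcam(w,s);pickle.dump((s,w),open("w2.pkl","wb"))
g=cv2.cvtColor(w["color"],cv2.COLOR_RGB2GRAY)
for r in(185,200,215):print(r,g[r,284:312].tolist())
print(g[165:235,300].tolist())
for x,y,z in((-38,0,110),(-26,0,110),(-38,0,90),(-26,0,90)):
    a=-.0685;p=np.array([635.1,-44.4])+x*np.array([np.cos(a),np.sin(a)])+100*np.array([-np.sin(a),np.cos(a)]);print(x,z,p,proj(K,T,[*p,z]))
for u,v in((348,159),(342,235),(248,159)):print(onplane(K,T,u,v,90))
E
```

```text
185 [98, 95, 93, 94, 92, 91, 94, 90, 87, 80, 73, 66, 70, 78, 84, 84, 86, 87, 96, 109, 115, 117, 120, 119, 117, 114, 118, 121]
200 [91, 94, 95, 93, 92, 94, 94, 94, 91, 81, 79, 79, 83, 88, 90, 89, 90, 89, 91, 89, 91, 99, 114, 118, 119, 121, 122, 120]
215 [120, 121, 120, 122, 120, 121, 117, 107, 87, 75, 77, 93, 109, 118, 122, 122, 122, 123, 122, 123, 123, 122, 119, 119, 120, 123, 124, 123]
[123, 124, 124, 124, 123, 122, 123, 125, 115, 95, 70, 63, 65, 75, 103, 118, 120, 123, 117, 95, 86, 85, 84, 85, 84, 85, 86, 84, 86, 88, 88, 86, 90, 88, 90, 90, 89, 90, 94, 89, 87, 93, 93, 91, 93, 94, 102, 117, 124, 123, 122, 123, 123, 123, 121, 123, 120, 120, 120, 124, 122, 121, 121, 113, 119, 119, 120, 120, 120, 125]
-38 110 [604.03376217  57.96644405] [298.62115676 199.91422468]
-26 110 [616.00561967  57.14508673] [311.42134247 199.90468156]
-38 90 [604.03376217  57.96644405] [295.47478687 193.47017583]
-26 90 [616.00561967  57.14508673] [307.39931131 193.4624975 ]
[655.80909709  89.54399265  90.        ]
[651.78701812   8.67823421  90.        ]
[559.00211951  96.19553658  90.        ]
```

Emit:
jog_arm([
  [[0,0,0],[-0.8,2.2,0],4.0],
  [[0,0,0],[-0.8,2.2,0],4.0],
  [[0,0,0],[0,0,3.4],4.0],
  [[0,0,0],[0,0,3.4],4.0],
  [[0,0,0],[0,0,3.2],4.0],
  [[0,0,0],[0,0,0],4.0],
])

```text
t: 4.8
tcp_pos: [599.9, 55.2, 130.8]
ee_rot: [-2.29, -2.139, 0.013]
ft_force: [-0.3, 0.4, 0.2]
grip_width: 40.2
finger_force: 0.0
```

```bash
python3 - <<'E'
from h import *
from cell import manip
s=manip.sense();w=manip.snapshot("wrist")
print(s["t"],s["tcp_pos"],yaw(s)[0],s["grip_width"])
cv2.imwrite("pics/w3.png",cv2.resize(w["color"][...,::-1],(768,576)))
E
```

```text
4.8 [599.86729341  55.20458439 130.80953766] -0.06811289134658018 40.17915822880351
```

View pics/w3.png

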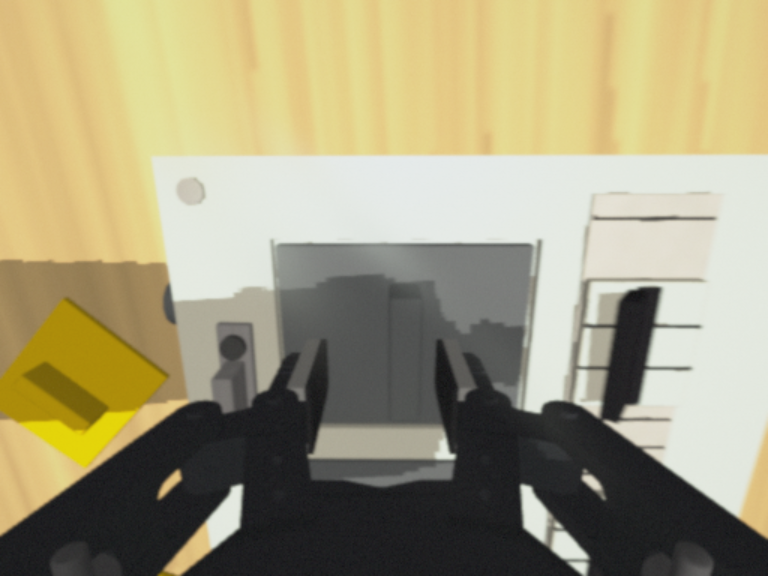

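Rib top is at about (406,330), with the pads' midpoint at x≈381. The rib is about 8 mm to +y of the tool and the tab is clear. I'll shift, descend and grip.

Emit:
jog_arm([
  [[0,0,0],[0.1,0.8,0],4.0],
  [[0,0,0],[0,0,0.6],4.0],
  [[0,0,0],[0,0,0.6],4.0],
  [[0,0,0],[0,0,0],3.0],
  [[0,0,0],[0,0,0],2.0],
  [[0,0,0],[0,0,0],1.6],
])

```text
t: 5.6
tcp_pos: [612.3, 55.6, 123.9]
ee_rot: [-2.296, -2.145, 0.0]
ft_force: [0.6, 0.6, -0.7]
grip_width: 16.2
finger_force: 0.2
```

Emit:
jog_arm([
  [[0,0,0],[0,0,0],1.3],
  [[0,0,0],[0,0,0],0.8],
  [[0,0,0],[0,0,0],0.5],
  [[0,0,0],[0,0,0],0.5],
])

```text
t: 6.1
tcp_pos: [610.5, 55.7, 123.9]
ee_rot: [-2.294, -2.143, 0.004]
ft_force: [-6.0, -0.9, 4.3]
grip_width: 10.0
finger_force: 60.7
```

Emit:
jog_arm([
  [[0,0,0],[0,-0.1,-0.4],0.5],
  [[0,0,0],[0,0,-0.6],0.5],
  [[0,0,0],[0,0,-1.0],0.5],
  [[0,0,0],[0,0,-2.0],0.5],
  [[0,0,0],[0,0,-3.0],0.5],
  [[0,0,0],[0,0,-4.0],0.5],
  [[0,0,0],[0,0,-2.0],0.5],
  [[0,0,0],[0,0,0],0.5],
  [[0,0,0],[0,0,0],0.5],
])

```text
t: 7.22
tcp_pos: [611.2, 55.6, 253.2]
ee_rot: [-2.295, -2.144, 0.001]
ft_force: [-0.9, -0.4, -0.9]
grip_width: 10.1
finger_force: 60.1
```

```bash
python3 - <<'E'
from h import *
from cell import manip
w=manip.snapshot("side");s=manip.sense();t=manip.snapshot("top")
pickle.dump((s,w,t),open("l.pkl","wb"))
print(s["t"],s["tcp_pos"],yaw(s)[0],s["grip_width"],s["finger_force"],s["ft_force"])
a=cv2.resize(w["color"][40:240,140:400][...,::-1],None,fx=3,fy=3)
cv2.imwrite("pics/s4.png",a)
E
```

```text
7.275 [610.7332533   55.64486898 252.53533118] -0.06803404450555349 10.676389376281307 60.069894790649414 [ 0.44306864 -0.15218823 -1.04371658]
```

View pics/s4.png

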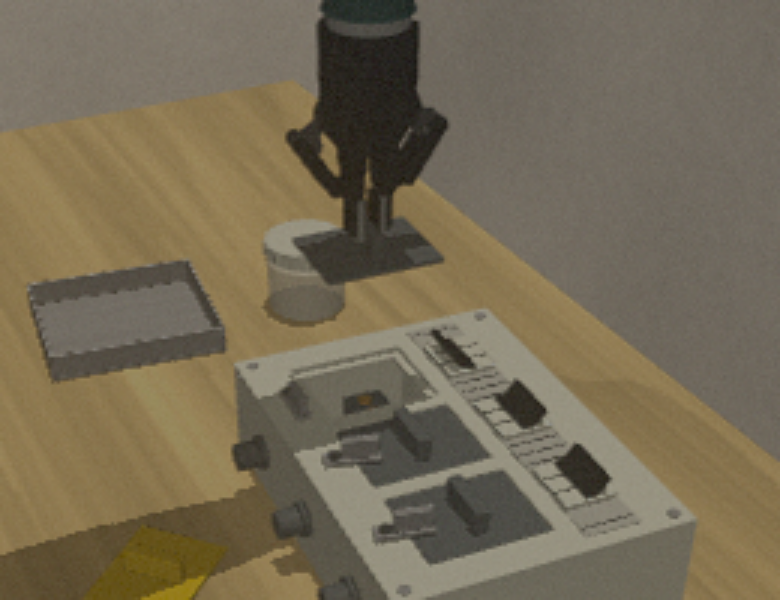

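The cover is held level at (370,250), the other covers, tabs and handles are unchanged, and the tray rim corners are visible. I'll measure the tray in the side view and cross-check with the top view.

```bash
python3 - <<'E'
from h import *
s,w,t=pickle.load(open("l.pkl","rb"));K,T=cam(w)
W=np.array([onplane(K,T,140+x/3,40+y/3,28) for x,y in((28,287),(187,262),(224,332),(50,360))])
print(W.round(1),W.mean(0).round(1),np.linalg.norm(np.diff(W,axis=0),axis=1))
K2,T2=cam(t)
im=t["color"][180:260,90:170];a=cv2.resize(im[...,::-1],None,fx=7,fy=7,interpolation=cv2.INTER_CUBIC)
c=W.mean(0);ax=W[1]-W[0]+W[2]-W[3];yw=np.arctan2(ax[1],ax[0]);print('yaw',yw)
for cc,col in((c,(0,0,255)),(np.array([495,380,28]),(0,255,0))):
  for z in(28,0):
    R2=np.array([[np.cos(yw),-np.sin(yw)],[np.sin(yw),np.cos(yw)]])
    p=[(proj(K2,T2,[*(cc[:2]+R2@[i*88,j*78]),z])-[90,180])*7+3 for i,j in((1,1),(1,-1),(-1,-1),(-1,1))]
    cv2.polylines(a,[np.array(p).astype(int)],True,col,1)
cv2.imwrite("pics/tr.png",a)
E
```

```text
[[421.1 461.   28. ]
 [590.6 438.1  28. ]
 [570.4 283.5  28. ]
 [399.9 310.2  28. ]] [495.5 373.2  28. ] [171.06180401 155.85003043 172.5010914 ]
yaw -0.14484564719760304
```

View pics/tr.png

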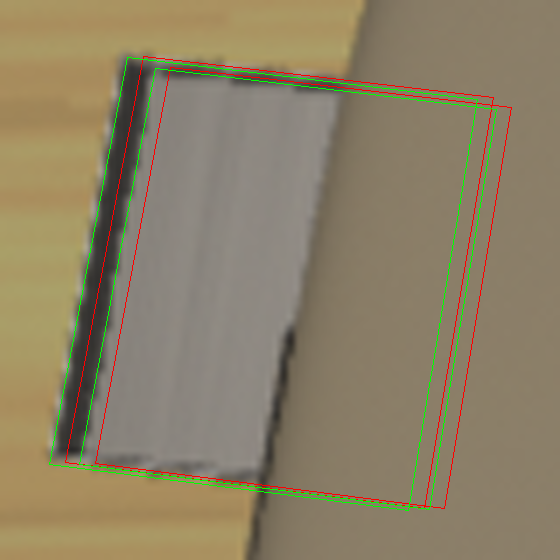

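Green (495,380), yaw −0.145, fits the visible tray edges, so that is the tray centre. I'll carry the cover over.

```bash
python3 - <<'E'
from h import *
plan([610.8,55.7,253],-.068,[495,379,250],-.143,10)
E
```

```text
[(0.007, [3.15, -1.37, 0.03]), (0.007, [3.14, -1.4, 0.03]), (0.007, [3.13, -1.42, 0.03]), (0.007, [3.12, -1.45, 0.03]), (0.007, [3.1, -1.47, 0.03]), (0.007, [3.09, -1.49, 0.03]), (0.007, [3.08, -1.52, 0.03]), (0.007, [3.07, -1.54, 0.03]), (0.007, [3.06, -1.56, 0.03]), (0.007, [3.05, -1.58, 0.03])]
```

Emit:
jog_arm([
  [[0,0,0.007],[3.1,-1.4,0],0.5],
  [[0,0,0.008],[3.1,-1.4,0],0.5],
  [[0,0,0.007],[3.1,-1.4,0],0.5],
  [[0,0,0.008],[3.1,-1.45,0],0.5],
  [[0,0,0.007],[3.1,-1.5,0],0.5],
  [[0,0,0.008],[3.1,-1.5,0],0.5],
  [[0,0,0.007],[3.1,-1.5,0],0.5],
  [[0,0,0.008],[3.1,-1.55,0],0.5],
  [[0,0,0.007],[3.1,-1.55,0],0.5],
  [[0,0,0.008],[3.1,-1.55,0],0.5],
])

```text
t: 8.57
tcp_pos: [494.6, 379.8, 252.2]
ee_rot: [-2.375, -2.056, 0.004]
ft_force: [0.6, 0.4, -1.9]
grip_width: 9.9
finger_force: 60.1
```

Emit:
jog_arm([
  [[0,0,0],[0,0,3],0.5],
  [[0,0,0],[0,0,4],0.5],
  [[0,0,0],[0,0,4],0.5],
  [[0,0,0],[0,0,3],0.5],
  [[0,0,0],[0,0,0],0.5],
  [[0,0,0],[0,0,0],0.5],
])

```text
t: 9.32
tcp_pos: [496.0, 379.3, 114.3]
ee_rot: [2.374, 2.057, 0.001]
ft_force: [-0.1, -0.2, -0.7]
grip_width: 10.0
finger_force: 60.0
```

```bash
python3 - <<'E'
from h import *
from cell import manip
w=manip.snapshot("side");s=manip.sense()
print(s["t"],s["tcp_pos"],yaw(s),s["grip_width"],s["finger_force"],s["ft_force"])
cv2.imwrite("pics/s5.png",cv2.resize(w["color"][60:200,100:280][...,::-1],None,fx=4,fy=4))
E
```

```text
9.375 [496.59276751 379.68319882 115.18905083] (np.float64(-0.1429828650008691), array([ 0.00198028,  0.00120833, -0.99999731])) 10.273058489144898 60.050472021102905 [ 0.2335129   0.45452386 -1.34971441]
```

View pics/s5.png

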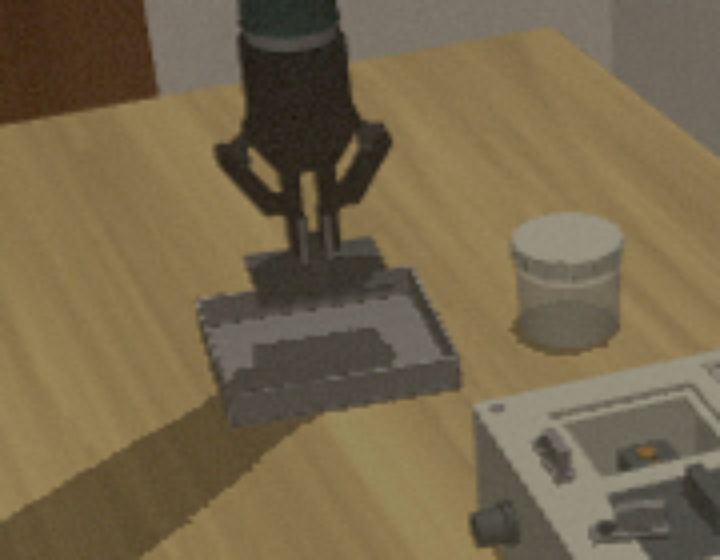

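The cover is level over the tray, with its shadow falling on the tray floor. I'll lower it until contact.

Emit:
jog_arm([
  [[0,0,0],[0,0,2.5],0.5],
  [[0,0,0],[0,0,2.5],0.5],
  [[0,0,0],[0,0,1.2],0.5],
  [[0,0,0],[0,0,0.4],0.5],
  [[0,0,0],[0,0,0],0.5],
  [[0,0,0],[0,0,0],0.5],
])

```text
t: 10.12
tcp_pos: [496.5, 379.6, 49.0]
ee_rot: [2.374, 2.057, 0.003]
ft_force: [-0.6, 0.3, -0.7]
grip_width: 10.1
finger_force: 60.1
```

Emit:
jog_arm([
  [[0,0,0],[0,0,0.1],0.5],
  [[0,0,0],[0,0,0.1],0.5],
  [[0,0,0],[0,0,0],0.5],
])

```text
t: 10.5
tcp_pos: [495.6, 379.1, 45.8]
ee_rot: [-2.374, -2.057, 0.0]
ft_force: [0.4, -0.1, -0.8]
grip_width: 9.9
finger_force: 60.1
```

Emit:
jog_arm([
  [[0,0,0],[0,0,0.1],0.5],
  [[0,0,0],[0,0,0.1],0.5],
  [[0,0,0],[0,0,0],0.5],
])

```text
t: 10.88
tcp_pos: [495.5, 379.0, 43.6]
ee_rot: [-2.374, -2.057, 0.001]
ft_force: [0.0, -0.3, -1.4]
grip_width: 10.5
finger_force: 60.1
```

Emit:
jog_arm([
  [[0,0,0],[0,0,0.1],0.5],
  [[0,0,0],[0,0,0],0.5],
])

```text
t: 11.12
tcp_pos: [495.6, 379.1, 42.7]
ee_rot: [-2.374, -2.057, 0.0]
ft_force: [-0.1, -0.6, -0.6]
grip_width: 10.2
finger_force: 60.1
```

Emit:
jog_arm([
  [[0,0,0],[0,0,0.1],0.5],
  [[0,0,0],[0,0,0],0.5],
])

```text
t: 11.38
tcp_pos: [495.7, 379.1, 42.0]
ee_rot: [2.374, 2.057, 0.0]
ft_force: [1.2, -0.1, -0.2]
grip_width: 10.0
finger_force: 60.1
```

Emit:
jog_arm([
  [[0,0,0],[0,0,0.05],0.5],
  [[0,0,0],[0,0,0],0.5],
])

```text
t: 11.62
tcp_pos: [495.8, 379.2, 41.9]
ee_rot: [2.374, 2.057, 0.0]
ft_force: [-0.6, -1.1, 5.0]
grip_width: 10.0
finger_force: 60.8
```

Contact at 5 N, at the expected height. I'll release and rise.

Emit:
jog_arm([
  [[0,0,0],[0,0,0],1.5],
  [[0,0,0],[0,0,0],2.5],
  [[0,0,0],[0,0,0],3.5],
  [[0,0,0],[0,0,0],3.5],
  [[0,0,0],[0,0,-1],3.5],
  [[0,0,0],[0,0,-3],3.5],
  [[0,0,0],[0,0,-6],3.5],
  [[0,0,0],[0,0,-6],3.5],
  [[0,0,0],[0,0,-3],3.5],
  [[0,0,0],[0,0,0],3.5],
])

```text
t: 12.88
tcp_pos: [497.7, 380.4, 236.0]
ee_rot: [2.373, 2.056, 0.013]
ft_force: [-0.8, 0.2, -0.2]
grip_width: 35.0
finger_force: 0.0
```

```bash
python3 - <<'E'
from h import *
from cell import manip
w=manip.snapshot("side");s=manip.sense()
print(s["t"],s["tcp_pos"],s["grip_width"],s["ft_force"])
cv2.imwrite("pics/s6.png",cv2.resize(w["color"][90:340,120:440][...,::-1],None,fx=2.4,fy=2.4))
E
```

```text
12.925 [496.37563513 379.6039263  233.25456038] 34.71092979472598 [ 0.01359265 -0.95737819 -1.27649191]
```

View pics/s6.png

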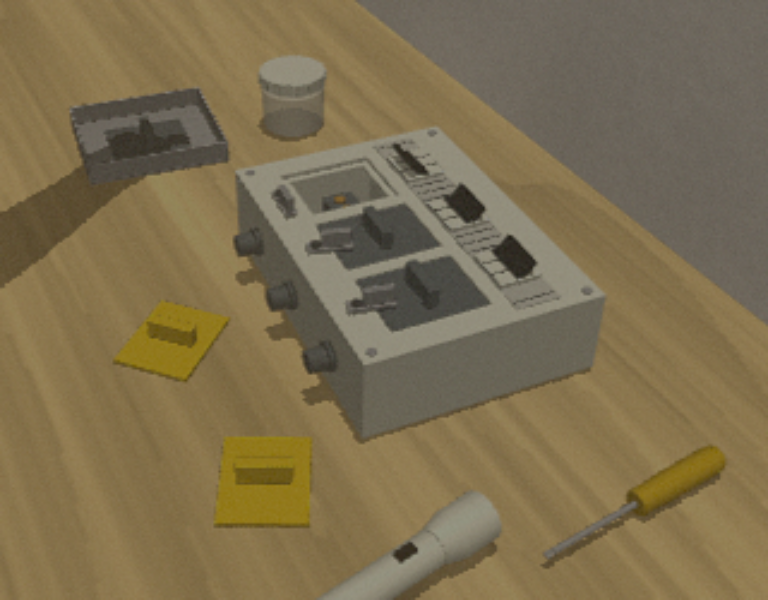

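The cover lies flat and rib up in the tray at (148,138). The mid and right covers, the handles and the bystanders look unchanged, so I'm handing in.

```bash
python3 -c "
from cell import manip
print(manip.hand_in())"
```

```text
the job is handed in; nothing more can be done
None
```

I turned the left tab aside, lifted out the tripped left breaker's cover and set it flat and rib up in the tray; nothing else looked disturbed in the last picture, and the job was handed in at about 13 s.

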